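Carry a row of reagent bottles over to the second rack in order

ROBOT

A 6-joint arm with a two-finger parallel gripper is mounted at the origin on a cart in front of the work surface, level with it; the furniture and walls round the work are solid. World frame = base frame: x ahead of the robot, y to its left, z up, the work surface at z = 0. Lengths are in mm, angles in degrees, forces in N, time in s.
With the tool pointing down it reaches from about 300 to 850 mm from the base axis. Payload 4.2 kg.
Tool frame: the origin (TCP) lies between the finger pads; the fingertips stand 14 mm ahead of it and the grasp point (between the pads) lies 5 mm behind it (env.finger_overhang is the distance from the TCP to the fingertips, in mm); z points along the fingers, y is the line along which they close (so a half turn about z gives the same grasp; the last joint's range is limited). The gripper opens to 91 mm and grips with 3 to 60 N. Pads are 32 mm wide; open, the fingers measure 118 mm over their backs; the gripper's body (76 mm by 178 mm) begins 60 mm behind the grasp point.
Start: joints at [-67.666, 18.312, 89.639, -0, 72.044, -1.146], TCP at [229.099, -527.404, 227.976] pointing down, gripper open.
Joint ranges: [-177.97, 177.97], [-48.28, 115.42], [12.27, 149.76], [-77.06, 257.06], [2.81, 150.46], [-146.56, 146.56]. Speed limits (degrees/s): [147.25, 147.25, 180, 180, 180, 180].

INTERFACE

Orientations are given as [roll, pitch, yaw] about the fixed x, y, z axes, in that order (R = Rz(yaw) Ry(pitch) Rx(roll)).
In Python, from workcell import status, cams, env, finder gives the robot as it stands.
- The arm moves only by the tool apply_moves, never from a script. Its argument "increments" is a list of rows, each a list of 7 numbers: the opening, from -1 (shut) to 1 (fully open), then the shift along the world's x, y, z in m, then the turn, a rotation vector about the world's x, y, z in degrees. In form: [[gripper, x, y, z, ax, ay, az], ...]. A call has 1 to 5 rows; each row shifts and turns the commanded pose from where the row before left it; what a row does not reach is not made up. A row lasts 1/12 s, in which the tool goes at most 41.7 mm and 7.16 degrees, less where a joint would pass 70% of its speed; a pose out of reach is approached as far as the arm can. A call with a gripper value outside its range is refused whole. The fingers move at their own pace and stop on an object; "newtons" is the grip in N (left out, the last holds). Time passes only in rows, so rows that do not move let the fingers close. It gives the time, the measured TCP pose, the force, the opening and the grip force at its end, in the units of the state.
- status.state(): the state, without advancing time (a new reading comes with each control period).
- cams.grab_frame(name): name is "scene" or "top" or "wrist"; returns a dict with "color" (384x512x3 uint8, red, green, blue), "intrinsics" (3x3 intrinsics, pixels), "R" (3x3) and "t" (3): a world point X has camera coordinates R X + t. Camera axes: x right, y down, z forward; pixel columns grow to the right and rows downward; lengths in mm; the calibration is good to about 2 mm. A picture is of the moment at which its call begins. There is no depth.
- env.job_done(): hands the job in; it is judged then, once.
Trained networks look in the newest picture that a camera, given by its name, has taken for a name from the list of things; names that differ only in an ending like _2 or _b are one class to them, and where a whole thing is asked for, a point or a joint stands for the part that bears it (a point fixed in the world has none). Each returns a list of dicts, best first, with "score" (0 to 1); they miss things now and then, are a little off and sometimes report something else, mostly with a low value. They report only what shows in the picture. A call takes as long as a camera call. They do not tell look-alikes from the thing itself.
- finder.boxes_of(query, camera): "rect" ([left, top, width, height] in pixels, round what is visible of it).
- finder.trace(query, camera): "pixels" (384x512 bool, what is visible of it) and "rect" ([left, top, width, height] in pixels, round what is visible of it).
The state is a dict: "time_s": time; "qpos": joint angles; "qvel": joint speeds; "effort": joint torques, N m; "ee_pos": TCP position; "ee_rot": TCP orientation; "force": force on the tool from outside, world axes, zero at the start; "torque": the same for the moment, N m; "gripper_width": finger opening in mm; "gripper_force": force on a finger pad.
Only numpy, scipy, OpenCV 4.12 (cv2) and the standard library are available. Lean on these libraries where they do the work, as an engineer would, in place of code of your own. Each camera call takes 0.05 s, during which the arm holds its last target. There are 200 camera calls.

TASK

Move the four amber bottles from the black rack into the white rack, one standing in each place, so that they keep their order counted from the yellow end: the bottle that starts next to the black rack's yellow end goes into the place next to the white rack's yellow end, the second into the second place, and so on. The tags on the black rack show which bottle started in which place; leave every bottle upright and let go of, and never tip one over on the way.

Things in the scene. Friction and masses are not known exactly. Their poses are not given: they have to be found in the camera images.
- black_rack: Black rack, the start, fixed. Origin: centre of underside; y along the row. Place centres at x = 0, y = +99, +33, -33, -99 mm; each 58 (x) x 62 (y) mm inside, floor 4 mm up, walls 20 mm high, 4 mm thick. Yellow block (24 mm high) on the +y end: the place at y = +99 is first from the yellow end. Tag ledge, 16 mm high, along its -x side. Spans x -48 to 33, y about -145 to 149 mm.
- white_rack: White rack, the destination, empty, fixed. Origin: centre of underside; y along the row. Place centres at x = 0, y = +99, +33, -33, -99 mm; each 58 (x) x 62 (y) mm inside, floor 4 mm up, walls 20 mm high, 4 mm thick. Its yellow block (24 mm high) is on the -y end: the place at y = -99 is first from the yellow end. No ledge, no tags. Spans x -33 to 33, y about -149 to 145 mm.
- red_bottle_center (a point): Centre, half-way up, of the amber bottle with red screw cap and white paper band: body diameter 40 mm (straight from the foot to 60 mm up), cap 30 mm, height 90 mm; this point is 45 mm above the foot, z along the axis. About 0.12 kg. Starts loose in one of the black rack's places (any), within about 7 mm of its middle.
- blue_bottle_center (a point): Centre, half-way up, of the amber bottle with blue screw cap and white paper band: body diameter 40 mm (straight from the foot to 60 mm up), cap 30 mm, height 90 mm; this point is 45 mm above the foot, z along the axis. About 0.12 kg. Starts loose in one of the black rack's places (any), within about 7 mm of its middle.
- green_bottle_center (a point): Centre, half-way up, of the amber bottle with green screw cap and white paper band: body diameter 40 mm (straight from the foot to 60 mm up), cap 30 mm, height 90 mm; this point is 45 mm above the foot, z along the axis. About 0.12 kg. Starts loose in one of the black rack's places (any), within about 7 mm of its middle.
- white_bottle_center (a point): Centre, half-way up, of the amber bottle with white screw cap and white paper band: body diameter 40 mm (straight from the foot to 60 mm up), cap 30 mm, height 90 mm; this point is 45 mm above the foot, z along the axis. About 0.12 kg. Starts loose in one of the black rack's places (any), within about 7 mm of its middle.
- red_tag: Red tag, a flat tile 13 x 40 x 3 mm fixed on the black rack's front ledge, 40 mm (towards the rack's -x) from the middle of the place where the bottle with the red cap starts. Origin: centre of its underside, 16 mm above the bench. It stays there.
- blue_tag: Blue tag, a flat tile 13 x 40 x 3 mm fixed on the black rack's front ledge, 40 mm (towards the rack's -x) from the middle of the place where the bottle with the blue cap starts. Origin: centre of its underside, 16 mm above the bench. It stays there.
- green_tag: Green tag, a flat tile 13 x 40 x 3 mm fixed on the black rack's front ledge, 40 mm (towards the rack's -x) from the middle of the place where the bottle with the green cap starts. Origin: centre of its underside, 16 mm above the bench. It stays there.
- white_tag: White tag, a flat tile 13 x 40 x 3 mm fixed on the black rack's front ledge, 40 mm (towards the rack's -x) from the middle of the place where the bottle with the white cap starts. Origin: centre of its underside, 16 mm above the bench. It stays there.
Mind the look-alikes: they are no part of the job. What is shaped like the part that bears blue_bottle_center but purple or turquoise is not meant.

How it is judged (in metres and radians):
At the end, for the whole second after the job is handed in: Each bottle stands upright (0.1 rad), at rest and released, on the floor of the white rack (8 mm) in the place whose number from the yellow end is that of its tag on the black rack; its centre within 13 mm across and 14 mm along the row of the place's middle (anywhere between the walls) (((y of red_tag in the frame of black_rack between 0.079 and 0.119 m and y of red_bottle_center in the frame of white_rack between -0.113 and -0.085 m) or (y of red_tag in the frame of black_rack between 0.013 and 0.053 m and y of red_bottle_center in the frame of white_rack between -0.047 and -0.019 m) or (y of red_tag in the frame of black_rack between -0.053 and -0.013 m and y of red_bottle_center in the frame of white_rack between 0.019 and 0.047 m) or (y of red_tag in the frame of black_rack between -0.119 and -0.079 m and y of red_bottle_center in the frame of white_rack between 0.085 and 0.113 m)) and x of red_bottle_center in the frame of white_rack between -0.013 and 0.013 m and z of red_bottle_center in the frame of white_rack between 0.041 and 0.057 m and angle between each of red_bottle_center, blue_bottle_center, green_bottle_center, white_bottle_center's own z axis and vertical below 0.1 rad and linear speed of each of red_bottle, blue_bottle, green_bottle, white_bottle below 0.02 m/s and contact force between each of red_bottle, blue_bottle, green_bottle, white_bottle and the fingers below 0.1 N and ((y of blue_tag in the frame of black_rack between 0.079 and 0.119 m and y of blue_bottle_center in the frame of white_rack between -0.113 and -0.085 m) or (y of blue_tag in the frame of black_rack between 0.013 and 0.053 m and y of blue_bottle_center in the frame of white_rack between -0.047 and -0.019 m) or (y of blue_tag in the frame of black_rack between -0.053 and -0.013 m and y of blue_bottle_center in the frame of white_rack between 0.019 and 0.047 m) or (y of blue_tag in the frame of black_rack between -0.119 and -0.079 m and y of blue_bottle_center in the frame of white_rack between 0.085 and 0.113 m)) and x of blue_bottle_center in the frame of white_rack between -0.013 and 0.013 m and z of blue_bottle_center in the frame of white_rack between 0.041 and 0.057 m and ((y of green_tag in the frame of black_rack between 0.079 and 0.119 m and y of green_bottle_center in the frame of white_rack between -0.113 and -0.085 m) or (y of green_tag in the frame of black_rack between 0.013 and 0.053 m and y of green_bottle_center in the frame of white_rack between -0.047 and -0.019 m) or (y of green_tag in the frame of black_rack between -0.053 and -0.013 m and y of green_bottle_center in the frame of white_rack between 0.019 and 0.047 m) or (y of green_tag in the frame of black_rack between -0.119 and -0.079 m and y of green_bottle_center in the frame of white_rack between 0.085 and 0.113 m)) and x of green_bottle_center in the frame of white_rack between -0.013 and 0.013 m and z of green_bottle_center in the frame of white_rack between 0.041 and 0.057 m and ((y of white_tag in the frame of black_rack between 0.079 and 0.119 m and y of white_bottle_center in the frame of white_rack between -0.113 and -0.085 m) or (y of white_tag in the frame of black_rack between 0.013 and 0.053 m and y of white_bottle_center in the frame of white_rack between -0.047 and -0.019 m) or (y of white_tag in the frame of black_rack between -0.053 and -0.013 m and y of white_bottle_center in the frame of white_rack between 0.019 and 0.047 m) or (y of white_tag in the frame of black_rack between -0.119 and -0.079 m and y of white_bottle_center in the frame of white_rack between 0.085 and 0.113 m)) and x of white_bottle_center in the frame of white_rack between -0.013 and 0.013 m and z of white_bottle_center in the frame of white_rack between 0.041 and 0.057 m); the robot touches nothing.
It fails at once if a bottle is tipped over (leans more than 0.6 rad) (angle between any of red_bottle_center, blue_bottle_center, green_bottle_center, white_bottle_center's own z axis and vertical above 0.6 rad).
It also fails if it takes over 125 s, if anything falls off the work surface, if the arm or the gripper's body presses on something with over 40 N, if the wrist force passes 120 N, or if a joint passes its speed limit or range.

## Working session

There is one attempt and no reset: what is moved stays moved. The work goes in short steps, Python scripts to look and compute and a tool call to move; the robot and the scene stay as the last step left them, time stands still between calls to the robot, and variables do not carry over. Pictures are saved under pics/ and viewed, at most 14 in all, crops included, and the job is handed in when it is done.

Besides the shell and the picture viewer there is one more tool, called by a JSON object that holds its "op" and its "data". apply_moves: Moves the arm, as the interface text tells. Its arguments: {"type":"object","properties":{"increments":{"type":"array","items":{"type":"array","items":{"type":"number"}}},"newtons":{"type":"number"}},"required":["increments"]}

```bash
mkdir -p pics; ls; python3 - <<'E'
from workcell import status,cams,env,finder
import cv2
print(status.state()); print(env.finger_overhang)
for n in("scene","top"):
    f=cams.grab_frame(n); cv2.imwrite(f"pics/{n}0.png",f["color"][:,:,::-1]); print(n,f["intrinsics"].tolist(),f["R"].round(3).tolist(),f["t"].round(1).tolist())
    for q in("black_rack","white_rack","red_bottle_center","blue_bottle_center","green_bottle_center","white_bottle_center","red_tag","blue_tag","green_tag","white_tag"):
        print(q,[(round(b["score"],2),[int(v) for v in b["rect"]]) for b in finder.boxes_of(q,n)[:3]])
E
```

```text
pics
{'time_s': 0.0, 'qpos': array([-6.76661393e+01,  1.83508091e+01,  8.97050798e+01,  6.75924385e-05,
        7.20417442e+01, -1.14505345e+00]), 'qvel': array([-0.00740747,  0.01329765, -0.01806957,  0.08745428,  0.00387164,
       -0.07331728]), 'effort': array([ 6.57786359e-05, -4.12461805e+01, -2.31969362e+01,  7.23748212e-02,
        4.55452956e-02, -1.66270465e-04]), 'ee_pos': array([ 228.92077166, -526.96440538,  227.13756631]), 'ee_rot': array([-1.79902388e+02, -2.01531310e-03,  2.34788916e+01]), 'force': array([-0.16876073,  0.60119561,  0.65488928]), 'torque': array([-0.03603768, -0.00915095, -0.03044049]), 'gripper_force': 0.0, 'gripper_width': 91.14179246645942}
14.0
scene [[385.8929193517685, 0.0, 260.22232464829307], [0.0, 385.8929193517685, 192.31923061644378], [0.0, 0.0, 1.0]] [[-0.785, -0.619, -0.01], [-0.469, 0.605, -0.643], [0.404, -0.5, -0.766]] [456.9, 298.0, 942.2]
black_rack [(0.87, [273, 135, 58, 57]), (0.24, [313, 119, 7, 26])]
white_rack [(0.66, [163, 214, 99, 86])]
red_bottle_center [(0.82, [295, 144, 12, 26])]
blue_bottle_center [(0.78, [305, 130, 14, 28]
[... 159 characters left out ...]
_tag []
blue_tag []
green_tag []
white_tag [(0.38, [294, 176, 9, 8])]
top [[392.8829615828409, 0.0, 257.8328554601268], [0.0, 392.8829615828409, 186.17693496467555], [0.0, 0.0, 1.0]] [[-0.02, -1.0, -0.02], [-0.996, 0.022, -0.087], [0.087, 0.018, -0.996]] [11.5, 567.7, 953.6]
black_rack [(0.77, [288, 163, 118, 45])]
white_rack [(0.7, [106, 170, 120, 43])]
red_bottle_center [(0.59, [322, 173, 26, 19])]
blue_bottle_center [(0.72, [350, 170, 22, 18]), (0.58, [369, 121, 23, 24])]
green_bottle_center []
white_bottle_center [(0.6, [300, 178, 18, 15])]
red_tag [(0.24, [350, 170, 23, 17])]
blue_tag [(0.47, [353, 194, 16, 7])]
green_tag [(0.66, [385, 192, 11, 4])]
white_tag [(0.48, [303, 203, 16, 0])]
```

```bash
python3 - <<'E'
import cv2
a=cv2.imread("pics/scene0.png");cv2.imwrite("pics/s1.png",cv2.resize(a[80:330,110:430],None,fx=2.4,fy=2.4,interpolation=2))
a=cv2.imread("pics/top0.png");cv2.imwrite("pics/t1.png",cv2.resize(a[90:250,90:420],None,fx=2.4,fy=2.4,interpolation=2))
E
```

```text
(no output)
```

View pics/s1.png

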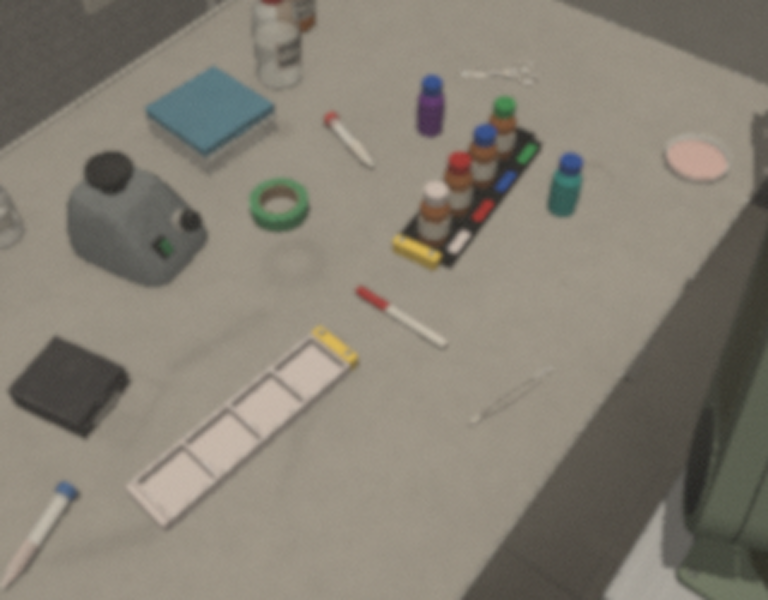

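View pics/t1.png

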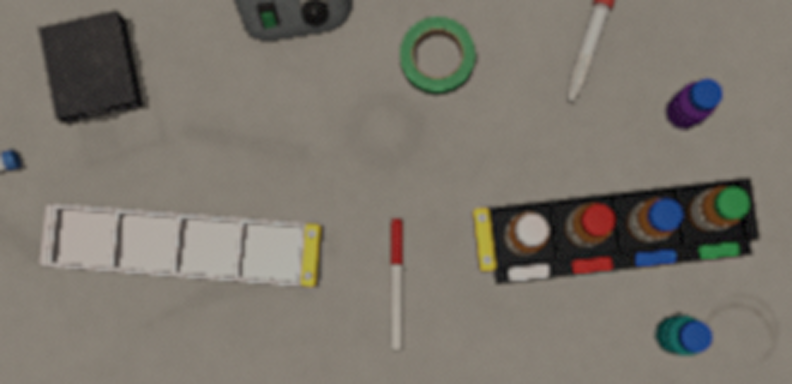

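The top view shows the black rack on the right, with its yellow end at its left. From the yellow end the caps and tags both run white, red, blue, green. The white rack is on the left with its yellow end at its right. The purple and turquoise look-alikes stand apart from the racks. Next I measure poses.

```bash
cat > h.py <<'E'
import numpy as np,cv2
from scipy.optimize import minimize
from workcell import status,cams,env,finder
def P(f): return f["intrinsics"]@np.c_[f["R"],f["t"]]
def proj(f,X):
    p=(P(f)@np.c_[X,np.ones(len(X))].T).T; return p[:,:2]/p[:,2:]
def onplane(f,uv,z):
    M=P(f); H=np.c_[M[:,:2],M[:,2]*z+M[:,3]]; p=np.linalg.solve(H,[*uv,1]); return p[:2]/p[2]
def world(pose,pts):
    x,y,a=pose; c,s=np.cos(a),np.sin(a); p=np.asarray(pts,float); return np.c_[c*p[:,0]-s*p[:,1]+x,s*p[:,0]+c*p[:,1]+y,p[:,2]]
def box(x0,x1,y0,y1,h): return [(x,y,z) for x in(x0,x1) for y in(y0,y1) for z in(0,h)]
def fit(frames,masks,hulls,p0):
    def cost(p):
        c=0
        for f,m in zip(frames,masks):
            r=np.zeros((384*4,512*4),np.uint8)
            for b in hulls: cv2.fillConvexPoly(r,cv2.convexHull(((proj(f,world((p[0],p[1],p[2]/100),b))+.5)*4-.5).astype(np.float32)).round().astype(int),1)
            r=cv2.resize(r.astype(np.float32),(512,384),interpolation=cv2.INTER_AREA)
            c+=np.abs(r-m).sum()/m.sum()
        return c
    r=minimize(cost,p0,method="Nelder-Mead",options=dict(initial_simplex=np.array(p0)+np.array([[0,0,0],[15,0,0],[0,15,0],[0,0,8.]]),xatol=.1,fatol=1e-4))
    return [r.x[0],r.x[1],r.x[2]/100],r.fun
E
python3 - <<'E'
from h import *
fs={n:cams.grab_frame(n) for n in("top","scene")}
hs={n:cv2.cvtColor(f["color"],cv2.COLOR_RGB2HSV) for n,f in fs.items()}
np.savez("f0.npz",**{n:f["color"] for n,f in fs.items()})
t=fs["top"]
cr=lambda u,v:(u/2.4+90,v/2.4+90)
for nm,c in dict(white=(528,230),red=(598,221),blue=(665,215),green=(732,203)).items(): print(nm,onplane(t,cr(*c),94).round(1))
for nm,c in dict(teal=(697,336),purple=(707,95)).items(): print(nm,onplane(t,cr(*c),90).round(1))
for nm,cs in dict(W=[(48,207),(41,265),(305,285),(306,223)],B=[(494,209),(496,282),(752,253),(752,181)]).items():
    print(nm,[onplane(t,cr(*c),18).round(1) for c in cs])
for nm,h,p0,zz in(("white_rack",[box(-33,33,-135,145,20),box(-33,33,-149,-135,24)],None,0),("black_rack",[box(-33,33,-145,135,20),box(-48,-33,-135,135,16),box(-33,33,135,149,24)],None,0)):
    for n in fs:
        r=finder.trace(nm,n)
        if r:
            m=r[0]["pixels"]; print(nm,n,r[0]["score"],m.sum(),r[0]["rect"])
            np.save(f"{nm}_{n}.npy",m)
E
```

```text
white [ 559.9 -122.3]
red [ 567.1 -189.6]
blue [ 571.4 -253.9]
green [ 581.6 -318.3]
teal [ 455.3 -280.1]
purple [ 688.3 -300.8]
W [array([602. , 373.4]), array([540.8, 380. ]), array([514. , 102.6]), array([578.9, 100.8])]
B [array([589.2, -96.3]), array([513. , -96.1]), array([ 537.4, -361.5]), array([ 612.5, -365.4])]
white_rack top 0.65 2987 [107.4, 173.2, 119.1, 36.5]
white_rack scene 0.94 2669 [163.5, 215.3, 97.6, 87.5]
black_rack top 0.69 2360 [289.1, 161.6, 113.8, 50.1]
black_rack scene 0.94 709 [275.6, 134.7, 58.5, 60.4]
```

```bash
python3 - <<'E'
from h import *
fs={n:cams.grab_frame(n) for n in("top","scene")}
W=[box(-33,33,-135,145,20),box(-33,33,-149,-135,24)]
B=[box(-33,33,-139,135,20),box(-48,-33,-139,135,16),box(-33,33,135,149,24)]
ld=lambda a,n:np.load(f"{a}_{n}.npy").astype(float)
for nm,h,p0 in(("white_rack",W,[558,240,-8.7]),("black_rack",B,[567,-230,9])):
    for ns in(["top"],["scene"],["top","scene"]):
        if nm=="black_rack" and ns!=["top"]: continue
        print(nm,ns,*fit([fs[n] for n in ns],[ld(nm,n) for n in ns],h,p0))
# caps from both views
caps={"white":None}
t,s=fs["top"],fs["scene"]
sc=lambda u,v:(u/2.4+110,v/2.4+80); tc=lambda u,v:(u/2.4+90,v/2.4+90)
for nm,a,b in(("white",(528,230),(435,187)),("red",(598,221),(460,157)),("blue",(665,215),(485,130)),("green",(732,203),(505,102))):
    X=cv2.triangulatePoints(P(t),P(s),np.array(tc(*a)),np.array(sc(*b)))[:,0]; print(nm,(X[:3]/X[3]).round(1), onplane(s,sc(*b),94).round(1))
# yellow & tags centroids, top
hsv=cv2.cvtColor(t["color"],cv2.COLOR_RGB2HSV)
m=cv2.inRange(hsv,(20,120,90),(35,255,255)); n,_,st,ce=cv2.connectedComponentsWithStats(m)
for i in range(1,n):
    if st[i,4]>20: print("yellow",st[i],onplane(t,ce[i],24).round(1))
ov=t["color"].copy()
E
```

```text
white_rack ['top'] [np.float64(559.2536982436875), np.float64(238.4951778063156), np.float64(-0.09715644874614075)] 0.051807833947104115
white_rack ['scene'] [np.float64(558.9543097077944), np.float64(235.57036488879334), np.float64(-0.09768781385039685)] 0.04725552641438741
white_rack ['top', 'scene'] [np.float64(559.2346534746445), np.float64(236.58474767958486), np.float64(-0.09697561576822718)] 0.1022480737372877
black_rack ['top'] [np.float64(571.3792799274504), np.float64(-225.03918695756056), np.float64(0.0917501479610441)] 0.6463453389830508
white [ 559.1 -121.6  100.6] [ 562.5 -127.4]
red [ 566.9 -189.    97. ] [ 568.6 -191.8]
blue [ 571.2 -253.6   95.4] [ 571.8 -255.1]
green [ 581.2 -318.1   95.3] [ 581.7 -319.6]
yellow [51 79  5  6 25] [849.8 522.5]
yellow [ 35 113  23  26  87] [721.7 528.1]
yellow [287 177  10  26 153] [557.7 -84.4]
yellow [216 183   8  26 137] [546.2  95.4]
```

{"op": "apply_moves", "data": {"increments": [[1,0.022,0.027,-0.0045,0,0,6.65],[1,0.022,0.027,-0.0045,0,0,6.65],[1,0.022,0.027,-0.0045,0,0,6.65],[1,0.022,0.027,-0.0045,0,0,6.65],[1,0.022,0.027,-0.0045,0,0,6.65]], "newtons": 20}}

```text
time_s: 1.92
ee_pos: [339.8, -391.2, 205.4]
ee_rot: [180.0, 0.0, 57.0]
force: [0.2, 0.6, 0.5]
gripper_width: 91.3
gripper_force: 0.0
```

{"op": "apply_moves", "data": {"increments": [[1,0.022,0.027,-0.0045,0,0,6.65],[1,0.022,0.027,-0.0045,0,0,6.65],[1,0.022,0.027,-0.0045,0,0,6.65],[1,0.022,0.027,-0.0045,0,0,6.65],[1,0.022,0.027,-0.0045,0,0,6.65]]}}

```text
time_s: 2.33
ee_pos: [450.0, -256.0, 183.0]
ee_rot: [180.0, 0.0, 90.3]
force: [1.0, -1.3, 0.5]
gripper_width: 91.6
gripper_force: 0.0
```

{"op": "apply_moves", "data": {"increments": [[1,0.022,0.027,-0.0045,0,0,0],[1,0.022,0.027,-0.0045,0,0,0],[1,0.022,0.027,-0.0045,0,0,0],[1,0.022,0.027,-0.0045,0,0,0],[1,0.022,0.027,-0.0045,0,0,0]]}}

```text
time_s: 2.75
ee_pos: [560.1, -120.9, 160.4]
ee_rot: [180.0, 0.0, 90.0]
force: [0.2, -0.2, -0.1]
gripper_width: 91.2
gripper_force: 0.0
```

{"op": "apply_moves", "data": {"increments": [[1,0,0,0,0,0,0],[1,0,0,0,0,0,0],[1,0,0,0,0,0,0]]}}

```text
time_s: 3.0
ee_pos: [558.7, -122.6, 160.3]
ee_rot: [-180.0, 0.0, 90.0]
force: [0.2, 0.5, -0.4]
gripper_width: 91.2
gripper_force: 0.0
```

{"op": "apply_moves", "data": {"increments": [[1,0,0,-0.03,0,0,0],[1,0,0,-0.03,0,0,0],[1,0,0,-0.03,0,0,0],[1,0,0,-0.024,0,0,0],[1,0,0,0,0,0,0]]}}

```text
time_s: 3.42
ee_pos: [554.7, -123.0, 42.4]
ee_rot: [-179.5, -0.1, 89.9]
force: [-1.0, 0.3, -0.3]
gripper_width: 91.2
gripper_force: 0.0
```

{"op": "apply_moves", "data": {"increments": [[-0.3,0,0,0,0,0,0],[-0.3,0,0,0,0,0,0],[-0.3,0,0,0,0,0,0],[-0.3,0,0,0,0,0,0],[-0.3,0,0,0,0,0,0]], "newtons": 20}}

```text
time_s: 3.83
ee_pos: [559.8, -122.7, 47.9]
ee_rot: [179.8, 0.0, 90.0]
force: [-0.2, 0.7, 0.2]
gripper_width: 60.6
gripper_force: 0.0
```

{"op": "apply_moves", "data": {"increments": [[-0.3,0,0,0,0,0,0],[-0.3,0,0,0,0,0,0],[-0.3,0,0,0,0,0,0],[-0.3,0,0,0,0,0,0],[-0.3,0,0,0,0,0,0]]}}

```text
time_s: 4.25
ee_pos: [559.4, -122.4, 46.7]
ee_rot: [180.0, 0.0, 90.0]
force: [0.8, 0.1, 3.5]
gripper_width: 39.6
gripper_force: 20.0
```

{"op": "apply_moves", "data": {"increments": [[-0.5,0,0,0.02,0,0,0],[-0.5,0,0,0.034,0,0,0],[-0.5,0,0,0.034,0,0,0],[-0.5,0,0,0.026,0,0,0],[-0.5,0,0,0,0,0,0]]}}

```text
time_s: 4.67
ee_pos: [562.2, -123.1, 166.1]
ee_rot: [179.4, 0.1, 90.0]
force: [0.5, 0.1, -0.8]
gripper_width: 39.1
gripper_force: 20.0
```

{"op": "apply_moves", "data": {"increments": [[-0.5,-0.001,0.02,0,0,0,0],[-0.5,-0.001,0.03,0,0,0,0],[-0.5,-0.001,0.03,0,0,0,0],[-0.5,-0.001,0.03,0,0,0,0],[-0.5,-0.001,0.03,0,0,0,0]]}}

```text
time_s: 5.08
ee_pos: [553.1, 18.8, 159.2]
ee_rot: [-179.9, 0.0, 90.0]
force: [-0.0, 0.8, -1.4]
gripper_width: 39.3
gripper_force: 20.0
```

{"op": "apply_moves", "data": {"increments": [[-0.5,-0.001,0.03,0,0,0,0],[-0.5,-0.001,0.03,0,0,0,0],[-0.5,-0.001,0.03,0,0,0,0],[-0.5,-0.001,0.02,0,0,0,0],[-0.5,-0.001,0.01,0,0,0,0]]}}

```text
time_s: 5.5
ee_pos: [548.2, 139.9, 159.2]
ee_rot: [-179.9, -0.0, 90.1]
force: [0.0, -0.7, -1.2]
gripper_width: 39.3
gripper_force: 20.0
```

{"op": "apply_moves", "data": {"increments": [[-0.5,0,0,0,0,0,0],[-0.5,0,0,0,0,0,0],[-0.5,0,0,0,0,0,0],[-0.5,0,0,0,0,0,0]]}}

```text
time_s: 5.83
ee_pos: [549.1, 136.2, 160.3]
ee_rot: [-180.0, 0.0, 89.9]
force: [0.2, -0.6, -1.5]
gripper_width: 39.5
gripper_force: 20.0
```

```bash
python3 - <<'E'
from h import *
a=cams.grab_frame("scene")["color"][80:330,110:430,::-1];b=cams.grab_frame("wrist")["color"][:,:,::-1]
cv2.imwrite("pics/a2.png",np.hstack([cv2.resize(a,(448,350)),cv2.resize(b,(350,350))]))
E
```

```text
(no output)
```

View pics/a2.png

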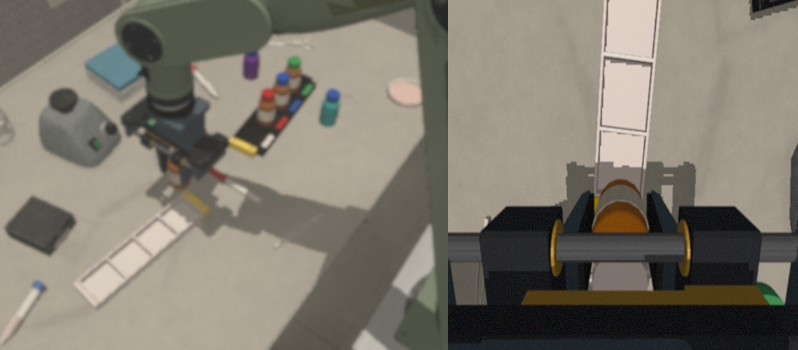

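The bottle hangs upright in the fingers, above the place by the yellow end. I'm lowering it now.

{"op": "apply_moves", "data": {"increments": [[-0.5,0,0.001,-0.03,0,0,0],[-0.5,0,0,-0.03,0,0,0],[-0.5,0,0,-0.025,0,0,0],[-0.5,0,0,-0.01,0,0,0],[-0.5,0,0,0,0,0,0]]}}

```text
time_s: 6.35
ee_pos: [547.5, 137.6, 63.2]
ee_rot: [-179.7, 0.1, 89.9]
force: [-0.3, -0.4, -0.6]
gripper_width: 39.5
gripper_force: 20.0
```

{"op": "apply_moves", "data": {"increments": [[-0.5,0,0,-0.006,0,0,0],[-0.5,0,0,-0.006,0,0,0],[-0.5,0,0,-0.006,0,0,0],[-0.5,0,0,0,0,0,0],[-0.5,0,0,0,0,0,0]]}}

```text
time_s: 6.77
ee_pos: [549.2, 138.6, 47.7]
ee_rot: [180.0, -0.0, 90.0]
force: [0.4, -1.3, -1.0]
gripper_width: 39.1
gripper_force: 20.0
```

{"op": "apply_moves", "data": {"increments": [[1,0,0,0,0,0,0],[1,0,0,0,0,0,0],[1,0,0,0,0,0,0],[1,0,0,0,0,0,0],[1,0,0,0,0,0,0]]}}

```text
time_s: 7.18
ee_pos: [549.3, 138.7, 47.8]
ee_rot: [180.0, -0.0, 90.0]
force: [-0.5, 0.1, -0.4]
gripper_width: 70.0
gripper_force: 0.0
```

{"op": "apply_moves", "data": {"increments": [[1,0,0,0,0,0,0],[1,0,0,0,0,0,0],[1,0,0,0,0,0,0],[1,0,0,0,0,0,0]]}}

```text
time_s: 7.52
ee_pos: [549.1, 138.6, 47.5]
ee_rot: [180.0, -0.0, 90.0]
force: [0.2, -0.6, -0.8]
gripper_width: 90.9
gripper_force: 0.0
```

{"op": "apply_moves", "data": {"increments": [[1,0,0,0.02,0,0,0],[1,0,0,0.034,0,0,0],[1,0,0,0.034,0,0,0],[1,0,0,0.025,0,0,0],[1,0,-0.01,0,0,0,0]]}}

```text
time_s: 7.93
ee_pos: [552.5, 130.4, 166.3]
ee_rot: [179.3, -0.2, 90.1]
force: [-0.0, 0.2, -0.4]
gripper_width: 91.4
gripper_force: 0.0
```

{"op": "apply_moves", "data": {"increments": [[1,0.002,-0.034,0,0,0,0],[1,0.002,-0.034,0,0,0,0],[1,0.002,-0.034,0,0,0,0],[1,0.002,-0.034,0,0,0,0],[1,0.002,-0.034,0,0,0,0]]}}

```text
time_s: 8.35
ee_pos: [558.5, -43.1, 159.9]
ee_rot: [-180.0, -0.0, 90.0]
force: [0.4, 0.7, -0.1]
gripper_width: 91.2
gripper_force: 0.0
```

{"op": "apply_moves", "data": {"increments": [[1,0.002,-0.034,0,0,0,0],[1,0.002,-0.034,0,0,0,0],[1,0.002,-0.034,0,0,0,0],[1,0.002,-0.034,0,0,0,0],[1,0,-0.012,0,0,0,0]]}}

```text
time_s: 8.77
ee_pos: [566.8, -193.8, 159.7]
ee_rot: [-180.0, 0.1, 89.8]
force: [0.4, -0.4, 0.6]
gripper_width: 91.4
gripper_force: 0.0
```

{"op": "apply_moves", "data": {"increments": [[1,0,0,0,0,0,0],[1,0,0,0,0,0,0],[1,0,0,0,0,0,0]]}}

```text
time_s: 9.02
ee_pos: [566.7, -188.1, 160.1]
ee_rot: [-179.9, -0.1, 90.0]
force: [-0.6, -0.5, -0.0]
gripper_width: 91.2
gripper_force: 0.0
```

```bash
python3 - <<'E'
from h import *
f=cams.grab_frame("top");a=f["color"][90:250,90:420,::-1]
cv2.imwrite("pics/a3.png",cv2.resize(a,None,fx=2.4,fy=2.4,interpolation=2))
r=finder.boxes_of("white_bottle_center","top"); print([(x["score"],x["rect"]) for x in r[:2]])
E
```

```text
[(0.7, [192.4, 183.3, 21.7, 17.2])]
```

View pics/a3.png

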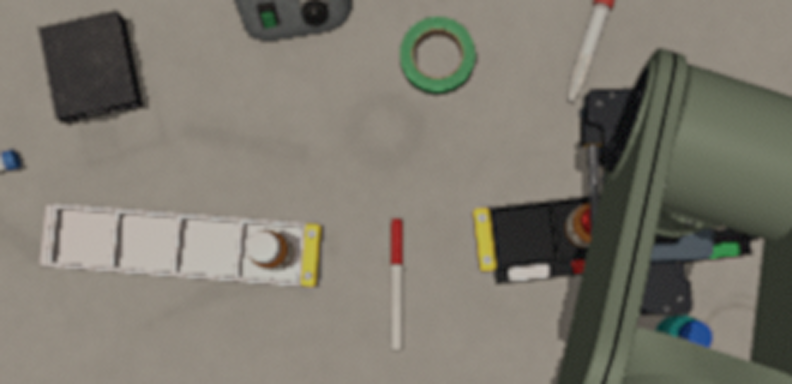

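The white-capped bottle stands upright in the first place, with its cap at about (264,247) in the crop. Next is the red one.

{"op": "apply_moves", "data": {"increments": [[1,0,0,-0.03,0,0,0],[1,0,0,-0.03,0,0,0],[1,0,0,-0.03,0,0,0],[1,0,0,-0.024,0,0,0],[1,0,0,0,0,0,0]]}}

```text
time_s: 9.53
ee_pos: [563.7, -186.8, 41.8]
ee_rot: [-179.5, -0.2, 90.1]
force: [-0.7, 0.4, -0.0]
gripper_width: 91.4
gripper_force: 0.0
```

{"op": "apply_moves", "data": {"increments": [[-0.5,0,0,0,0,0,0],[-0.5,0,0,0,0,0,0],[-0.5,0,0,0,0,0,0],[-0.5,0,0,0,0,0,0],[-0.5,0,0,0,0,0,0]]}}

```text
time_s: 9.95
ee_pos: [567.9, -189.6, 48.0]
ee_rot: [179.8, 0.0, 90.0]
force: [0.6, -1.0, 0.3]
gripper_width: 60.7
gripper_force: 0.0
```

{"op": "apply_moves", "data": {"increments": [[-0.5,0,0,0,0,0,0],[-0.5,0,0,0,0,0,0],[-0.5,0,0,0,0,0,0],[-0.5,0,0,0,0,0,0],[-0.5,0,0,0,0,0,0]]}}

```text
time_s: 10.37
ee_pos: [567.4, -189.5, 46.7]
ee_rot: [180.0, 0.0, 90.0]
force: [0.7, 0.5, 2.1]
gripper_width: 39.4
gripper_force: 20.0
```

{"op": "apply_moves", "data": {"increments": [[-0.5,0,0,0.02,0,0,0],[-0.5,0,0,0.034,0,0,0],[-0.5,0,0,0.034,0,0,0],[-0.5,0,0,0.026,0,0,0],[-0.5,-0.001,0.02,0,0,0,0]]}}

```text
time_s: 10.78
ee_pos: [569.6, -172.9, 166.3]
ee_rot: [179.3, 0.3, 89.8]
force: [1.3, 0.1, -1.0]
gripper_width: 39.3
gripper_force: 20.0
```

{"op": "apply_moves", "data": {"increments": [[-0.5,-0.001,0.035,0,0,0,0],[-0.5,-0.001,0.035,0,0,0,0],[-0.5,-0.001,0.035,0,0,0,0],[-0.5,-0.001,0.035,0,0,0,0],[-0.5,-0.001,0.035,0,0,0,0]]}}

```text
time_s: 11.2
ee_pos: [560.3, 7.1, 160.0]
ee_rot: [-179.9, 0.0, 90.0]
force: [0.5, 0.2, -1.3]
gripper_width: 39.7
gripper_force: 20.0
```

{"op": "apply_moves", "data": {"increments": [[-0.5,-0.001,0.035,0,0,0,0],[-0.5,-0.001,0.035,0,0,0,0],[-0.5,-0.001,0.035,0,0,0,0],[-0.5,-0.001,0.035,0,0,0,0],[-0.5,-0.001,0.035,0,0,0,0]]}}

```text
time_s: 11.62
ee_pos: [555.3, 182.1, 160.0]
ee_rot: [-179.9, 0.0, 90.0]
force: [0.5, 0.6, -1.9]
gripper_width: 40.0
gripper_force: 20.0
```

{"op": "apply_moves", "data": {"increments": [[-0.5,-0.0004,0.0235,0,0,0,0],[-0.5,0,0,0,0,0,0],[-0.5,0,0,0,0,0,0],[-0.5,0,0,0,0,0,0],[-0.5,0,0,0,0,0,0]]}}

```text
time_s: 12.03
ee_pos: [555.5, 202.9, 160.2]
ee_rot: [-180.0, 0.0, 89.9]
force: [0.2, 0.0, -2.2]
gripper_width: 39.5
gripper_force: 20.0
```

{"op": "apply_moves", "data": {"increments": [[-0.5,0,0.0005,-0.03,0,0,0],[-0.5,0,0,-0.03,0,0,0],[-0.5,0,0,-0.025,0,0,0],[-0.5,0,0,-0.01,0,0,0],[-0.5,0,0,0,0,0,0]]}}

```text
time_s: 12.45
ee_pos: [554.1, 202.9, 63.0]
ee_rot: [-179.7, 0.1, 89.9]
force: [-0.5, -0.2, -1.7]
gripper_width: 39.8
gripper_force: 20.0
```

{"op": "apply_moves", "data": {"increments": [[-0.5,0,0,-0.006,0,0,0],[-0.5,0,0,-0.006,0,0,0],[-0.5,0,0,-0.006,0,0,0],[-0.5,0,0,0,0,0,0],[-0.5,0,0,0,0,0,0]]}}

```text
time_s: 12.87
ee_pos: [555.8, 204.6, 47.7]
ee_rot: [180.0, -0.0, 90.0]
force: [-0.0, 0.6, -1.6]
gripper_width: 39.6
gripper_force: 20.0
```

{"op": "apply_moves", "data": {"increments": [[1,0,0,0,0,0,0],[1,0,0,0,0,0,0],[1,0,0,0,0,0,0],[1,0,0,0,0,0,0],[1,0,0,0,0,0,0]]}}

```text
time_s: 13.28
ee_pos: [555.8, 204.7, 47.8]
ee_rot: [180.0, -0.0, 90.0]
force: [-0.5, -0.2, 0.3]
gripper_width: 69.9
gripper_force: 0.0
```

{"op": "apply_moves", "data": {"increments": [[1,0,0,0,0,0,0],[1,0,0,0,0,0,0],[1,0,0,0,0,0,0],[1,0,0,0,0,0,0]]}}

```text
time_s: 13.62
ee_pos: [555.7, 204.6, 47.5]
ee_rot: [180.0, 0.0, 90.0]
force: [1.1, -0.3, 0.2]
gripper_width: 91.1
gripper_force: 0.0
```

{"op": "apply_moves", "data": {"increments": [[1,0,0,0.02,0,0,0],[1,0,0,0.034,0,0,0],[1,0,0,0.034,0,0,0],[1,0,0,0.025,0,0,0],[1,0.001,-0.02,0,0,0,0]]}}

```text
time_s: 14.03
ee_pos: [560.1, 187.9, 166.6]
ee_rot: [179.3, -0.3, 90.1]
force: [0.6, 0.0, -0.0]
gripper_width: 91.2
gripper_force: 0.0
```

{"op": "apply_moves", "data": {"increments": [[1,0.0012,-0.035,0,0,0,0],[1,0.0012,-0.035,0,0,0,0],[1,0.0012,-0.035,0,0,0,0],[1,0.0012,-0.035,0,0,0,0],[1,0.0012,-0.035,0,0,0,0]]}}

```text
time_s: 14.45
ee_pos: [562.4, 8.1, 160.6]
ee_rot: [180.0, 0.0, 90.0]
force: [0.4, -0.8, 0.1]
gripper_width: 91.5
gripper_force: 0.0
```

{"op": "apply_moves", "data": {"increments": [[1,0.0012,-0.035,0,0,0,0],[1,0.0012,-0.035,0,0,0,0],[1,0.0012,-0.035,0,0,0,0],[1,0.0012,-0.035,0,0,0,0],[1,0.0012,-0.035,0,0,0,0]]}}

```text
time_s: 14.87
ee_pos: [568.4, -167.1, 160.5]
ee_rot: [180.0, -0.0, 90.0]
force: [1.2, 0.7, -0.6]
gripper_width: 91.2
gripper_force: 0.0
```

{"op": "apply_moves", "data": {"increments": [[1,0.0012,-0.035,0,0,0,0],[1,0.0012,-0.035,0,0,0,0],[1,0,-0.018,0,0,0,0],[1,0,0,0,0,0,0],[1,0,0,0,0,0,0]]}}

```text
time_s: 15.28
ee_pos: [570.7, -254.0, 160.1]
ee_rot: [-180.0, -0.0, 89.9]
force: [0.8, 0.6, 0.0]
gripper_width: 91.0
gripper_force: 0.0
```

{"op": "apply_moves", "data": {"increments": [[1,0,0,0,0,0,0],[1,0,0,0,0,0,0]]}}

```text
time_s: 15.45
ee_pos: [571.1, -252.0, 160.5]
ee_rot: [-180.0, -0.0, 90.1]
force: [0.7, 0.3, -0.2]
gripper_width: 91.2
gripper_force: 0.0
```

```bash
python3 - <<'E'
from h import *
f=cams.grab_frame("top");a=f["color"][90:250,90:420,::-1]
cv2.imwrite("pics/a4.png",cv2.resize(a,None,fx=2.4,fy=2.4,interpolation=2))
E
```

```text
(no output)
```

View pics/a4.png

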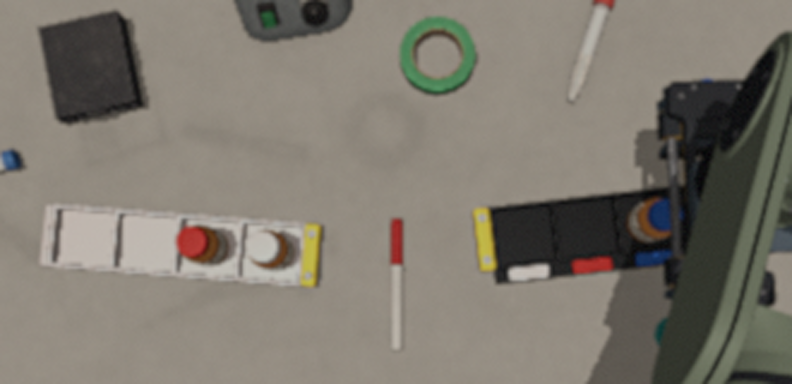

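The red bottle stands in place 2 with its cap at (193,243) and the white one in place 1. Next is the blue one.

{"op": "apply_moves", "data": {"increments": [[1,0,0,-0.03,0,0,0],[1,0,0,-0.03,0,0,0],[1,0,0,-0.03,0,0,0],[1,0,0,-0.024,0,0,0],[1,0,0,0,0,0,0]]}}

```text
time_s: 15.92
ee_pos: [567.9, -250.6, 41.6]
ee_rot: [-179.5, -0.3, 90.1]
force: [-0.6, 0.6, 0.2]
gripper_width: 91.7
gripper_force: 0.0
```

{"op": "apply_moves", "data": {"increments": [[-0.5,0,0,0,0,0,0],[-0.5,0,0,0,0,0,0],[-0.5,0,0,0,0,0,0],[-0.5,0,0,0,0,0,0],[-0.5,0,0,0,0,0,0]]}}

```text
time_s: 16.33
ee_pos: [571.9, -253.7, 48.0]
ee_rot: [179.9, 0.1, 90.0]
force: [0.4, -0.4, 0.6]
gripper_width: 60.7
gripper_force: 0.0
```

{"op": "apply_moves", "data": {"increments": [[-0.5,0,0,0,0,0,0],[-0.5,0,0,0,0,0,0],[-0.5,0,0,0,0,0,0],[-0.5,0,0,0,0,0,0],[-0.5,0,0,0,0,0,0]]}}

```text
time_s: 16.75
ee_pos: [571.4, -253.5, 46.8]
ee_rot: [180.0, 0.0, 90.0]
force: [-0.1, -0.1, 1.6]
gripper_width: 39.2
gripper_force: 20.0
```

{"op": "apply_moves", "data": {"increments": [[-0.5,0,0,0.02,0,0,0],[-0.5,0,0,0.034,0,0,0],[-0.5,0,0,0.034,0,0,0],[-0.5,0,0,0.026,0,0,0],[-0.5,-0.0006,0.02,0,0,0,0]]}}

```text
time_s: 17.17
ee_pos: [573.7, -237.3, 166.5]
ee_rot: [179.4, 0.4, 89.8]
force: [1.7, -0.6, -1.6]
gripper_width: 39.6
gripper_force: 20.0
```

{"op": "apply_moves", "data": {"increments": [[-0.5,-0.0006,0.035,0,0,0,0],[-0.5,-0.0006,0.035,0,0,0,0],[-0.5,-0.0006,0.035,0,0,0,0],[-0.5,-0.0006,0.035,0,0,0,0],[-0.5,-0.0006,0.035,0,0,0,0]]}}

```text
time_s: 17.58
ee_pos: [566.7, -56.9, 159.9]
ee_rot: [-179.9, -0.0, 90.0]
force: [-0.5, 0.4, -1.3]
gripper_width: 39.3
gripper_force: 20.0
```

{"op": "apply_moves", "data": {"increments": [[-0.5,-0.0006,0.035,0,0,0,0],[-0.5,-0.0006,0.035,0,0,0,0],[-0.5,-0.0006,0.035,0,0,0,0],[-0.5,-0.0006,0.035,0,0,0,0],[-0.5,-0.0006,0.035,0,0,0,0]]}}

```text
time_s: 18.0
ee_pos: [563.7, 118.2, 160.0]
ee_rot: [-179.9, 0.0, 90.0]
force: [0.8, -0.2, -2.0]
gripper_width: 39.4
gripper_force: 20.0
```

{"op": "apply_moves", "data": {"increments": [[-0.5,-0.0006,0.035,0,0,0,0],[-0.5,-0.0006,0.035,0,0,0,0],[-0.5,-0.0006,0.035,0,0,0,0],[-0.5,-0.0006,0.035,0,0,0,0],[-0.5,0,0.013,0,0,0,0]]}}

```text
time_s: 18.42
ee_pos: [561.3, 273.9, 159.7]
ee_rot: [-180.0, -0.1, 90.1]
force: [0.0, -0.4, -0.4]
gripper_width: 39.4
gripper_force: 20.0
```

{"op": "apply_moves", "data": {"increments": [[-0.5,0,0,0,0,0,0],[-0.5,0,0,0,0,0,0],[-0.5,0,0,0,0,0,0],[-0.5,0,0,0,0,0,0]]}}

```text
time_s: 18.75
ee_pos: [562.1, 268.0, 160.3]
ee_rot: [-180.0, 0.0, 89.9]
force: [0.2, -0.8, -0.9]
gripper_width: 39.7
gripper_force: 20.0
```

{"op": "apply_moves", "data": {"increments": [[-0.5,0,0,-0.03,0,0,0],[-0.5,0,0,-0.03,0,0,0],[-0.5,0,0,-0.025,0,0,0],[-0.5,0,0,-0.01,0,0,0],[-0.5,0,0,0,0,0,0]]}}

```text
time_s: 19.17
ee_pos: [560.6, 267.7, 62.9]
ee_rot: [-179.7, 0.2, 89.9]
force: [0.6, -1.4, -1.9]
gripper_width: 39.6
gripper_force: 20.0
```

{"op": "apply_moves", "data": {"increments": [[-0.5,0,0,-0.006,0,0,0],[-0.5,0,0,-0.006,0,0,0],[-0.5,0,0,-0.006,0,0,0],[-0.5,0,0,0,0,0,0],[-0.5,0,0,0,0,0,0]]}}

```text
time_s: 19.58
ee_pos: [562.2, 269.7, 47.8]
ee_rot: [180.0, -0.0, 90.0]
force: [0.9, -0.4, -1.2]
gripper_width: 39.3
gripper_force: 20.0
```

{"op": "apply_moves", "data": {"increments": [[1,0,0,0,0,0,0],[1,0,0,0,0,0,0],[1,0,0,0,0,0,0],[1,0,0,0,0,0,0],[1,0,0,0,0,0,0]]}}

```text
time_s: 20.0
ee_pos: [562.3, 269.7, 47.8]
ee_rot: [180.0, -0.0, 90.0]
force: [-0.5, -0.0, -0.5]
gripper_width: 70.1
gripper_force: 0.0
```

{"op": "apply_moves", "data": {"increments": [[1,0,0,0,0,0,0],[1,0,0,0,0,0,0],[1,0,0,0,0,0,0],[1,0,0,0,0,0,0]]}}

```text
time_s: 20.33
ee_pos: [562.1, 269.6, 47.5]
ee_rot: [180.0, 0.0, 90.0]
force: [0.4, -0.6, 0.9]
gripper_width: 90.9
gripper_force: 0.0
```

{"op": "apply_moves", "data": {"increments": [[1,0,0,0.02,0,0,0],[1,0,0,0.034,0,0,0],[1,0,0,0.034,0,0,0],[1,0,0,0.025,0,0,0],[1,0,-0.02,0,0,0,0]]}}

```text
time_s: 20.75
ee_pos: [565.4, 253.4, 166.8]
ee_rot: [179.3, -0.4, 90.1]
force: [-0.5, 0.0, 0.3]
gripper_width: 91.2
gripper_force: 0.0
```

{"op": "apply_moves", "data": {"increments": [[1,0.0012,-0.035,0,0,0,0],[1,0.0012,-0.035,0,0,0,0],[1,0.0012,-0.035,0,0,0,0],[1,0.0012,-0.035,0,0,0,0],[1,0.0012,-0.035,0,0,0,0]]}}

```text
time_s: 21.17
ee_pos: [567.9, 73.1, 160.6]
ee_rot: [180.0, 0.0, 90.0]
force: [0.4, 0.7, -0.2]
gripper_width: 91.4
gripper_force: 0.0
```

{"op": "apply_moves", "data": {"increments": [[1,0.0012,-0.035,0,0,0,0],[1,0.0012,-0.035,0,0,0,0],[1,0.0012,-0.035,0,0,0,0],[1,0.0012,-0.035,0,0,0,0],[1,0.0012,-0.035,0,0,0,0]]}}

```text
time_s: 21.58
ee_pos: [573.8, -102.1, 160.6]
ee_rot: [180.0, -0.0, 90.0]
force: [-0.1, 0.0, 0.0]
gripper_width: 91.2
gripper_force: 0.0
```

{"op": "apply_moves", "data": {"increments": [[1,0.0012,-0.035,0,0,0,0],[1,0.0012,-0.035,0,0,0,0],[1,0.0012,-0.035,0,0,0,0],[1,0.0012,-0.035,0,0,0,0],[1,0.0012,-0.035,0,0,0,0]]}}

```text
time_s: 22.0
ee_pos: [579.8, -277.1, 160.5]
ee_rot: [180.0, -0.0, 90.0]
force: [0.7, 0.8, -0.6]
gripper_width: 91.1
gripper_force: 0.0
```

{"op": "apply_moves", "data": {"increments": [[1,0.0012,-0.035,0,0,0,0],[1,0,-0.008,0,0,0,0],[1,0,0,0,0,0,0],[1,0,0,0,0,0,0],[1,0,0,0,0,0,0]]}}

```text
time_s: 22.42
ee_pos: [581.2, -316.9, 160.3]
ee_rot: [-180.0, -0.1, 90.0]
force: [0.4, 0.8, 0.8]
gripper_width: 91.0
gripper_force: 0.0
```

```bash
python3 - <<'E'
from h import *
f=cams.grab_frame("top");a=f["color"][90:250,90:420,::-1]
cv2.imwrite("pics/a5.png",cv2.resize(a,None,fx=2.4,fy=2.4,interpolation=2))
E
```

```text
(no output)
```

View pics/a5.png

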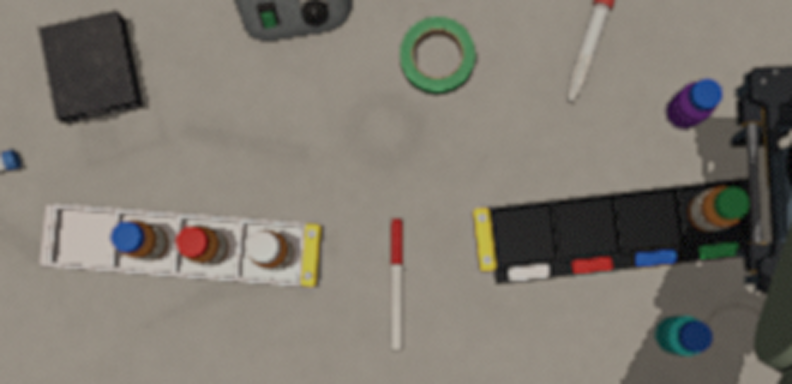

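The blue bottle stands in place 3 with its cap at (128,237), and all three placed bottles are upright. The green one is last.

{"op": "apply_moves", "data": {"increments": [[1,0,0,-0.03,0,0,0],[1,0,0,-0.03,0,0,0],[1,0,0,-0.03,0,0,0],[1,0,0,-0.024,0,0,0],[1,0,0,0,0,0,0]]}}

```text
time_s: 22.88
ee_pos: [578.2, -314.9, 41.4]
ee_rot: [-179.5, -0.3, 90.1]
force: [-1.2, 0.7, 0.3]
gripper_width: 91.0
gripper_force: 0.0
```

{"op": "apply_moves", "data": {"increments": [[-0.5,0,0,0,0,0,0],[-0.5,0,0,0,0,0,0],[-0.5,0,0,0,0,0,0],[-0.5,0,0,0,0,0,0],[-0.5,0,0,0,0,0,0]]}}

```text
time_s: 23.3
ee_pos: [582.0, -318.7, 48.1]
ee_rot: [179.9, 0.1, 90.0]
force: [-0.7, 0.0, -0.0]
gripper_width: 60.6
gripper_force: 0.0
```

{"op": "apply_moves", "data": {"increments": [[-0.5,0,0,0,0,0,0],[-0.5,0,0,0,0,0,0],[-0.5,0,0,0,0,0,0],[-0.5,0,0,0,0,0,0],[-0.5,0,0,0,0,0,0]]}}

```text
time_s: 23.72
ee_pos: [581.5, -318.5, 46.7]
ee_rot: [180.0, 0.0, 90.0]
force: [0.3, 0.3, 2.1]
gripper_width: 39.0
gripper_force: 20.0
```

{"op": "apply_moves", "data": {"increments": [[-0.5,0,0,0.02,0,0,0],[-0.5,0,0,0.034,0,0,0],[-0.5,0,0,0.034,0,0,0],[-0.5,0,0,0.026,0,0,0],[-0.5,0,0.02,0,0,0,0]]}}

```text
time_s: 24.13
ee_pos: [584.2, -302.7, 166.8]
ee_rot: [179.4, 0.4, 89.8]
force: [2.5, -0.8, -1.0]
gripper_width: 39.4
gripper_force: 20.0
```

{"op": "apply_moves", "data": {"increments": [[-0.5,-0.0007,0.035,0,0,0,0],[-0.5,-0.0007,0.035,0,0,0,0],[-0.5,-0.0007,0.035,0,0,0,0],[-0.5,-0.0007,0.035,0,0,0,0],[-0.5,-0.0007,0.035,0,0,0,0]]}}

```text
time_s: 24.55
ee_pos: [577.1, -121.8, 160.0]
ee_rot: [-179.9, -0.0, 90.0]
force: [1.6, 0.1, -1.5]
gripper_width: 39.3
gripper_force: 20.0
```

{"op": "apply_moves", "data": {"increments": [[-0.5,-0.0007,0.035,0,0,0,0],[-0.5,-0.0007,0.035,0,0,0,0],[-0.5,-0.0007,0.035,0,0,0,0],[-0.5,-0.0007,0.035,0,0,0,0],[-0.5,-0.0007,0.035,0,0,0,0]]}}

```text
time_s: 24.97
ee_pos: [573.6, 53.2, 160.1]
ee_rot: [-179.9, 0.0, 90.0]
force: [0.5, -0.5, -1.1]
gripper_width: 39.2
gripper_force: 20.0
```

{"op": "apply_moves", "data": {"increments": [[-0.5,-0.0007,0.035,0,0,0,0],[-0.5,-0.0007,0.035,0,0,0,0],[-0.5,-0.0007,0.035,0,0,0,0],[-0.5,-0.0007,0.035,0,0,0,0],[-0.5,-0.0007,0.035,0,0,0,0]]}}

```text
time_s: 25.38
ee_pos: [570.1, 228.1, 160.0]
ee_rot: [-179.9, 0.0, 90.0]
force: [-0.3, -0.1, -2.0]
gripper_width: 39.4
gripper_force: 20.0
```

{"op": "apply_moves", "data": {"increments": [[-0.5,-0.0007,0.035,0,0,0,0],[-0.5,-0.0007,0.035,0,0,0,0],[-0.5,-0.0007,0.035,0,0,0,0],[-0.5,0,0.0035,0,0,0,0],[-0.5,0,0,0,0,0,0]]}}

```text
time_s: 25.8
ee_pos: [568.0, 337.0, 159.5]
ee_rot: [-179.9, 0.0, 90.2]
force: [-0.1, -1.4, -1.2]
gripper_width: 39.5
gripper_force: 20.0
```

{"op": "apply_moves", "data": {"increments": [[-0.5,0,0,0,0,0,0],[-0.5,0,0,0,0,0,0],[-0.5,0,0,0,0,0,0],[-0.5,0,0,0,0,0,0]]}}

```text
time_s: 26.13
ee_pos: [568.9, 333.7, 160.6]
ee_rot: [180.0, 0.0, 89.9]
force: [-0.3, 0.1, -0.8]
gripper_width: 39.6
gripper_force: 20.0
```

{"op": "apply_moves", "data": {"increments": [[-0.5,0,0,-0.03,0,0,0],[-0.5,0,0,-0.03,0,0,0],[-0.5,0,0,-0.025,0,0,0],[-0.5,0,0,-0.01,0,0,0],[-0.5,0,0,0,0,0,0]]}}

```text
time_s: 26.55
ee_pos: [567.2, 333.5, 62.8]
ee_rot: [-179.7, 0.2, 89.9]
force: [-1.1, -0.3, -0.8]
gripper_width: 39.3
gripper_force: 20.0
```

{"op": "apply_moves", "data": {"increments": [[-0.5,0,0,-0.006,0,0,0],[-0.5,0,0,-0.006,0,0,0],[-0.5,0,0,-0.006,0,0,0],[-0.5,0,0,0,0,0,0],[-0.5,0,0,0,0,0,0]]}}

```text
time_s: 26.97
ee_pos: [568.8, 335.1, 47.8]
ee_rot: [180.0, -0.0, 90.0]
force: [-1.0, 0.8, -2.1]
gripper_width: 39.4
gripper_force: 20.0
```

{"op": "apply_moves", "data": {"increments": [[1,0,0,0,0,0,0],[1,0,0,0,0,0,0],[1,0,0,0,0,0,0],[1,0,0,0,0,0,0],[1,0,0,0,0,0,0]]}}

```text
time_s: 27.38
ee_pos: [568.8, 335.2, 47.8]
ee_rot: [180.0, -0.0, 90.0]
force: [0.4, -0.1, 0.6]
gripper_width: 69.8
gripper_force: 0.0
```

{"op": "apply_moves", "data": {"increments": [[1,0,0,0,0,0,0],[1,0,0,0,0,0,0],[1,0,0,0,0,0,0],[1,0,0,0,0,0,0]]}}

```text
time_s: 27.72
ee_pos: [568.7, 335.1, 47.5]
ee_rot: [180.0, 0.0, 90.0]
force: [0.4, 0.4, 0.2]
gripper_width: 90.8
gripper_force: 0.0
```

{"op": "apply_moves", "data": {"increments": [[1,0,0,0.02,0,0,0],[1,0,0,0.034,0,0,0],[1,0,0,0.034,0,0,0],[1,0,0,0.025,0,0,0],[1,0,-0.02,0.01,0,0,0]]}}

```text
time_s: 28.13
ee_pos: [570.6, 318.7, 175.2]
ee_rot: [179.6, -0.3, 90.1]
force: [0.8, 0.1, -0.2]
gripper_width: 91.1
gripper_force: 0.0
```

{"op": "apply_moves", "data": {"increments": [[1,0,-0.035,0,0,0,0],[1,0,-0.035,0,0,0,0],[1,0,-0.035,0,0,0,0],[1,0,-0.035,0,0,0,0],[1,0,-0.035,0,0,0,0]]}}

```text
time_s: 28.55
ee_pos: [568.4, 138.6, 170.6]
ee_rot: [180.0, 0.0, 90.0]
force: [0.1, -0.4, 0.2]
gripper_width: 91.0
gripper_force: 0.0
```

{"op": "apply_moves", "data": {"increments": [[1,0,-0.035,0,0,0,0],[1,0,-0.035,0,0,0,0],[1,0,-0.035,0,0,0,0],[1,0,-0.035,0,0,0,0],[1,0,-0.035,0,0,0,0]]}}

```text
time_s: 28.97
ee_pos: [568.4, -36.6, 170.6]
ee_rot: [180.0, -0.0, 90.0]
force: [-0.1, -0.4, 0.3]
gripper_width: 91.5
gripper_force: 0.0
```

{"op": "apply_moves", "data": {"increments": [[1,0,-0.035,0,0,0,0],[1,0,-0.035,0,0,0,0],[1,0,-0.035,0,0,0,0],[1,0,-0.02,0,0,0,0],[1,0,0,0,0,0,0]]}}

```text
time_s: 29.38
ee_pos: [568.6, -164.0, 170.4]
ee_rot: [180.0, 0.1, 89.7]
force: [0.4, -0.1, -0.7]
gripper_width: 91.4
gripper_force: 0.0
```

{"op": "apply_moves", "data": {"increments": [[1,0,0,0,0,0,0],[1,0,0,0,0,0,0],[1,0,0,0,0,0,0],[1,0,0,0,0,0,0],[1,0,0,0,0,0,0]]}}

```text
time_s: 29.8
ee_pos: [568.8, -158.8, 170.6]
ee_rot: [180.0, -0.0, 90.1]
force: [-0.6, -1.3, 1.3]
gripper_width: 91.2
gripper_force: 0.0
```

```bash
python3 - <<'E'
from h import *
f=cams.grab_frame("top");s=cams.grab_frame("scene")
a=cv2.resize(f["color"][150:230,90:250,::-1],None,fx=4,fy=4,interpolation=2)
b=cv2.resize(s["color"][190:320,150:290,::-1],None,fx=2,fy=2,interpolation=2)
c=np.zeros((a.shape[0]+b.shape[0],640,3),np.uint8);c[:320]=a;c[320:,:280]=b
cv2.imwrite("pics/a6.png",c)
hsv=cv2.cvtColor(f["color"],cv2.COLOR_RGB2HSV)
pose=np.array([559.2,236.8]);a=-.097;R=np.array([[np.cos(a),-np.sin(a)],[np.sin(a),np.cos(a)]])
for q in("white","red","blue","green"):
  for r in finder.trace(q+"_bottle_center","top")[:2]:
    m=r["pixels"].astype(np.uint8)
    if q!="white":
        h=dict(red=((0,150,90),(8,255,255)),blue=((105,120,60),(125,255,255)),green=((50,100,50),(85,255,255)))[q]
        m&=cv2.inRange(hsv,*h)
    else: m&=(hsv[:,:,1]<40)&(hsv[:,:,2]>150)
    v,u=np.nonzero(m)
    if len(u):
        w=onplane(f,(u.mean(),v.mean()),94); print(q,round(r["score"],2),len(u),w.round(1),"rack",(R.T@(w-pose)).round(1))
E
```

```text
white 0.72 7 [553.1 326.8] rack [-14.8  89. ]
white 0.66 126 [549.9 134.7] rack [   0.7 -102.5]
red 0.59 130 [556.2 202.9] rack [  0.3 -34.1]
blue 0.79 119 [ 455.9 -274.9] rack [ -53.2 -519.3]
blue 0.73 125 [562.6 266.2] rack [ 0.6 29.6]
green 0.69 126 [569.4 331.2] rack [ 1.  94.9]
```

View pics/a6.png

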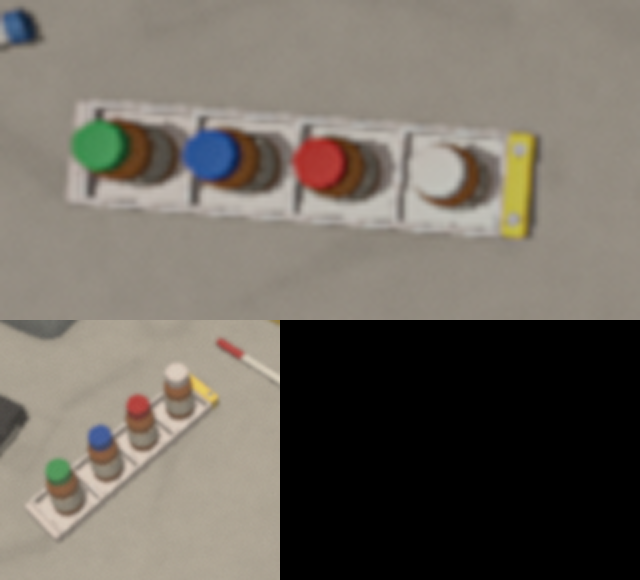

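All four bottles stand upright in the white rack. From its yellow end the caps run white (440,172), red (320,163), blue (211,155) and green (99,146). Each is within about 4 mm of its place's middle.

```bash
python3 -c "
from workcell import env
print(env.job_done())"
```

```text
the job is handed in; nothing more can be done
None
```

All four bottles stand upright and released in the white rack, in order from its yellow end (white, red, blue, green), and the job is handed in; the final pictures put each within about 4 mm of its place's middle.

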